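# Find the socket for the clamp nut on a solar mounting rail

## Robot

A 7-joint arm with a two-finger parallel gripper is mounted at the origin on the work surface. World frame = base frame: x ahead of the robot, y to its left, z up, the work surface at z = 0. Lengths are in m, angles in rad, forces in N, time in s.
With the tool pointing down it reaches from about 0.4 to 0.875 m from the base axis. Payload 6.5 kg.
Tool frame: the origin (TCP) lies midway between the tips of the shut fingers; the grasp point (between the pads) lies 19 mm behind it (manip.grip_depth is the distance from the TCP to the grasp point, in m); z points along the fingers, y is the direction in which the jaws open and shut (so a half turn about z gives the same grasp; the last joint's range is limited). The gripper opens to 85 mm and grips with 20 to 120 N. Pads are 22 mm wide; open, the fingers measure 114 mm over their backs; the gripper's body (76 mm by 85 mm) begins 54 mm behind the grasp point. The pads swing forward as they close: fully open they stand 13 mm farther back than shut.
Start: joints at [1.247, 0.536, -0.004, 1.538, 0.003, 1.067, -0.071], TCP at [0.166, -0.629, 0.231] pointing down, gripper open.
Joint ranges: [-2.7, 2.7], [-0.37, 2.16], [-1.27, 1.26], [0.24, 2.4], [-1.31, 4.45], [0.19, 1.91], [-2.76, 2.76]. Speed limits (rad/s): [2.39, 2.39, 3.14, 3.14, 3.14, 3.14, 3.14].

## Interface

Orientations are given as a rotation vector (axis times angle).
In Python, from rig import manip, cams, workorder gives the robot as it stands.
- The arm moves only by the tool apply_moves, never from a script. Its argument "increments" is a list of rows, each a list of 3 entries, a list of its own where there are three numbers: the shift along the tool's x, y, z as a fraction of full scale, then the turn, a rotation vector about the tool's x, y, z as a fraction of full scale, then the gripper's target within -1 to 1 (fully open at 1, half-way at 0, shut at -1). In form: [[[x, y, z], [wx, wy, wz], hand], ...]. A call has 1 to 10 rows; each row shifts and turns the commanded pose from where the row before left it, along the tool's axes as they then stand; what a row does not reach is not made up. Full scale, the value 1, is 0.02 m for a shift and 0.12 rad for a turn. A row lasts 1/10 s, in which the tool goes at most 50 mm and 8.59 degrees, less where a joint would pass 70% of its speed; a pose out of reach is approached as far as the arm can. A call with a number of a shift or a turn outside -1 to 1 is refused whole. A call with a gripper value outside its range is refused whole. The fingers move at their own pace and stop on an object; "grip_force" is the grip in N (left out, the last holds). Time passes only in rows, so rows that do not move let the fingers close. It gives the time, the measured TCP pose, the force and the opening at its end, in the units of the state.
- manip.get_obs(): the state, without advancing time (a new reading comes with each control period).
- cams.read_camera(name): name is "scene" or "top"; returns the picture (400x640x3 uint8, blue, green, red); there is no depth.
- cams.calibration(name): a dict with "intrinsics" (3x3 intrinsics, pixels), "world_from_camera" (4x4, takes a point from camera to world coordinates). Camera axes: x right, y down, z forward; pixel columns grow to the right and rows downward; lengths in m; the calibration is good to about 2 mm. A picture is of the moment at which its call begins. calibration takes no time and is no camera call.
- workorder.hand_in(): hands the job in, once; it reports no verdict.
The state is a dict: "time": time; "joint_pos": joint angles; "joint_velocities": joint speeds; "effort": joint torques, N m; "tcp_pos": TCP position; "ee_rot": TCP orientation; "contact_force": force on the tool from outside, world axes, zero at the start; "torque": the same for the moment, N m; "width": finger opening in m.
Only numpy, scipy, OpenCV 4.12 (cv2) and the standard library are available. Lean on these libraries where they do the work, as an engineer would, in place of code of your own. Each camera call takes 0.05 s, during which the arm holds its last target. There are 200 camera calls.

## Task

In the solar training lab, first push the short aluminium rail that lies loose in the corner of the fixture fully home against both steel stops. Then try the sockets, which stand in order from the narrowest bore (farthest from the fixture) to the widest, on its hex nut until you find the one that goes all the way down onto the washer, standing any that do not fit back upright on the mat. Finish still gripping the right socket, seated upright on the nut with the rail still against its stops; do not let go, and leave the spare rails and everything else alone.

Things in the scene. Friction and masses are not known exactly. Their poses are not given: they have to be found in the camera images.
- home (a point): Point on the top of the fixture, a fixed 10 mm thick aluminium plate on the bench that reaches from here 140 mm to -x, 95 to +x, 75 to -y, 250 to +y; z up. A rail tight against both stops has its bolt axis over this point and its axes parallel to these. Beyond the side stop (y over +60 mm) is storage for the two spare rails. The rail to work on is the one at y below 0 here.
- side_stop (a point): Middle of the foot of the side stop's face on the fixture plate, 20 mm to +y of home: a dark steel bar 14 mm tall and thick, 100 mm long along x. Its face looks to -y, towards the rail. Axes as home.
- end_stop (a point): Middle of the foot of the end stop's face, 70 mm to +x of home: a dark steel block 14 mm tall and thick, 34 mm long along y. Its face looks to -x, towards the rail. Axes as home.
- rail_a_seat (a point): Loose aluminium rail offcut 140 (x) x 40 (y) x 20 mm tall, about 0.3 kg, flat on the plate. Point on the bolt axis, mid-rail, on top of the washer (37 mm across, 22 mm above the rail's underside); z up. Hex nut on it: 11 mm tall, chamfered, two flats square to x, 16, 20 or 24 mm across flats, differing between rails. A stud rises to at most 30 mm above the washer.
- rail_b_seat (a point): Second rail, as rail_a but with another nut: the smaller the nut, the taller its stud. Which of the three rails is the one to work on varies; that rail lies up to 0.14 rad askew, 15 to 45 mm short of the end stop and 15 to 40 mm short of the side stop. The other two lie in storage and stay there.
- rail_c_seat (a point): Third rail, as rail_a but with yet another nut.
- socket_p_mid (a point): Loose steel socket with drive adapter, 74 mm tall, about 0.2 kg, bore down. Point on the axis half-way up. Lower 44 mm: hexagonal body 34 mm across flats; above it a square grip head 22 x 22 x 30 mm, sides along the point's x and y. Hex bore open at the bottom, two flats square to the point's x, about 2.4 mm wider than the nut it fits.
- socket_q_mid (a point): Second socket, the middle one: the same outside as socket_p, bore wider and shallower. Each socket fits one of the three nuts; which one must be tried. One too narrow stops 8 to 10 mm above the washer. One too wide has too shallow a bore and stops on the stud, about 5 mm above the washer (13 mm for the widest on the smallest nut). The right one comes down onto the washer.
- socket_r_mid (a point): Third socket, at the +y end of the mat: the same outside as socket_p, with the widest and shallowest bore.
- mat: Fixed black rubber tool mat, 160 mm (x) x 280 mm (y), 3 mm thick; origin at the centre of its underside. The sockets start in a row along its y axis, 80 mm apart, in order of bore: narrowest (socket_p) at the -y end, away from the fixture, widest (socket_r) at the +y end.
- screwdriver: Bystander, to be left alone: a screwdriver lying on the bench near the robot.
- wrench: Bystander, to be left alone: an open-ended wrench lying on the bench between robot and mat.
- washer: Bystander, to be left alone: a loose flat washer 26 mm across and 3 mm thick on the mat; origin at its underside.
- spray_can: Bystander, to be left alone: an upright can, 52 mm across, 150 mm tall; origin at its underside.
- multimeter: Bystander, to be left alone: a handheld meter 75 x 150 x 32 mm lying face up; origin at its underside.
- power_brick: Bystander, to be left alone: a black power adapter 60 x 100 x 34 mm; origin at its underside.
Not all that is in view belongs to the job. Leave any green or yellow look-alike of the part that bears rail_a_seat alone.

How it is judged:
By the outcome, as a careful person would: the job done as asked, in the order asked, and still so for the second after the job is handed in, while the arm keeps its last pose, push and grip.
It also fails if it takes over 72 s, if anything falls off the work surface, if the arm or the gripper's body presses on something with over 40 N, if the wrist force passes 120 N, or if a joint passes its speed limit or range.

## Working session

There is one attempt and no reset: what is moved stays moved. The work goes in short steps, Python scripts to look and compute and a tool call to move; the robot and the scene stay as the last step left them, time stands still between calls to the robot, and variables do not carry over. Pictures are saved under pics/ and viewed, about 8 in all and at most 12, crops included, and the job is handed in when it is done.

Besides the shell and the picture viewer there is one more tool, called by a JSON object that holds its "op" and its "data", one argument or row to a line. apply_moves: Moves the arm, as the interface text tells. Its arguments: {"type":"object","properties":{"increments":{"type":"array"},"grip_force":{"type":"number"}},"required":["increments"]}

```bash
ls; mkdir -p pics; python3 - <<'E'
from rig import manip, cams
import cv2,numpy as np
np.set_printoptions(precision=4,suppress=True)
for n in("scene","top"):
    im=cams.read_camera(n); cv2.imwrite(f"pics/{n}0.png",im)
    c=cams.calibration(n); print(n,c["intrinsics"],c["world_from_camera"])
print(manip.get_obs(), manip.grip_depth)
E
```

```text
pics
scene [[449.1751   0.     325.1891]
 [  0.     449.1751 206.8887]
 [  0.       0.       1.    ]] [[ 0.3211  0.4956 -0.807   1.468 ]
 [ 0.947  -0.1801  0.2661 -0.2591]
 [-0.0135 -0.8496 -0.5272  0.6877]
 [ 0.      0.      0.      1.    ]]
top [[410.1931   0.     316.6292]
 [  0.     410.1931 195.8945]
 [  0.       0.       1.    ]] [[-0.0194 -0.9862  0.1647  0.2805]
 [-0.9998  0.0202  0.0032  0.0539]
 [-0.0065 -0.1646 -0.9863  1.4308]
 [ 0.      0.      0.      1.    ]]
{'time': 0.1, 'joint_pos': array([ 1.2468,  0.5371, -0.0044,  1.5388,  0.0026,  1.0673, -0.0712]), 'joint_velocities': array([-0.002 , -0.0024,  0.0007, -0.0024, -0.0005, -0.001 ,  0.0001]), 'effort': array([  0.0028, -58.4569,   1.052 , -25.978 ,   0.0126,   0.0046,
        -0.    ]), 'tcp_pos': array([ 0.1655, -0.628 ,  0.2305]), 'ee_rot': array([-3.114 , -0.4037,  0.0005]), 'contact_force': array([-0.3382, -0.5346,  0.0375]), 'torque': array([ 0.0219, -0.0182, -0.037 ]), 'width': 0.0853545146407039} 0.0187
```

View pics/top0.png

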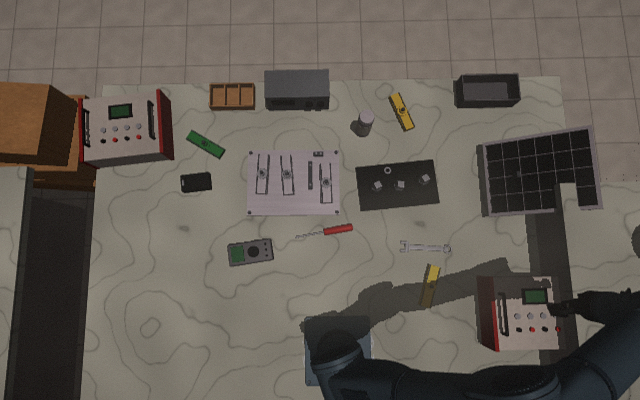

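View pics/scene0.png

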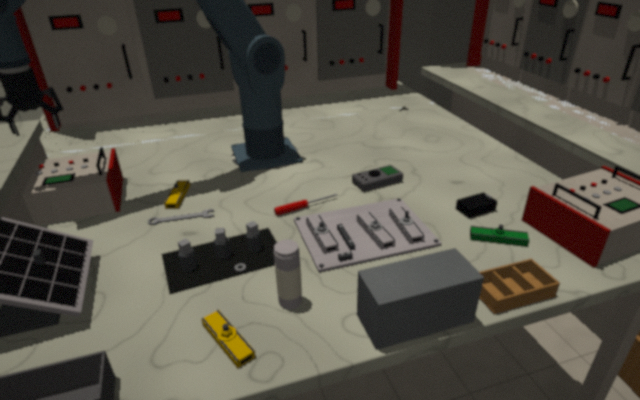

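```bash
cat > h.py <<'E'
from rig import manip, cams
import cv2,numpy as np
from scipy.spatial.transform import Rotation as R
np.set_printoptions(precision=4,suppress=True)
def ray(n,uv,z):
    c=cams.calibration(n);T=c["world_from_camera"]
    d=T[:3,:3]@np.linalg.inv(c["intrinsics"])@[*uv,1.]
    return T[:3,3]+d*(z-T[2,3])/d[2]
def proj(n,p):
    c=cams.calibration(n);T=c["world_from_camera"]
    q=c["intrinsics"]@(T[:3,:3].T@(np.asarray(p,float)-T[:3,3]));return q[:2]/q[2]
def tri(uv1,uv2):
    A=[];b=[]
    for n,uv in(("top",uv1),("scene",uv2)):
        c=cams.calibration(n);T=c["world_from_camera"]
        d=T[:3,:3]@np.linalg.inv(c["intrinsics"])@[*uv,1.];d/=np.linalg.norm(d)
        P=np.eye(3)-np.outer(d,d);A.append(P);b.append(P@T[:3,3])
    x,r=np.linalg.lstsq(np.vstack(A),np.hstack(b),rcond=None)[:2];return x
def st():
    o=manip.get_obs();r=R.from_rotvec(o["ee_rot"]).as_matrix()
    print(round(o["time"],2),"tcp",o["tcp_pos"],"yawx",np.degrees(np.arctan2(r[1,0],r[0,0])).round(2),"zax",r[:,2],"F",o["contact_force"].round(1),"w",round(o["width"],4));return o,r
E
python3 - <<'E'
from h import *
t=cv2.imread("pics/top0.png");s=cv2.imread("pics/scene0.png")
a=cv2.resize(t[140:225,240:445],None,fx=3.9,fy=3.9,interpolation=cv2.INTER_CUBIC)
b=cv2.resize(s[190:300,155:445],None,fx=2.75,fy=2.75*.8,interpolation=cv2.INTER_CUBIC)[:270]
a=a[:330]
b=cv2.resize(b,(a.shape[1],265))
cv2.imwrite("pics/c1.png",np.vstack([a,b]));print(a.shape)
E
```

```text
(330, 800, 3)
```

View pics/c1.png

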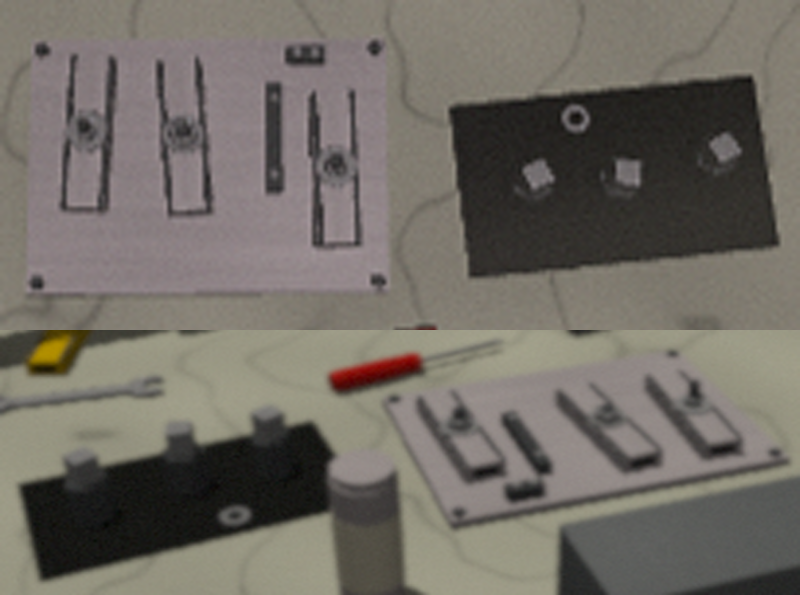

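```bash
python3 - <<'E'
from h import *
t=cv2.imread("pics/top0.png");s=cv2.imread("pics/scene0.png")
# plate top: whitish-pink mask
for n,im,(x0,y0,x1,y1) in(("top",t,(235,140,350,225)),("scene",s,(285,195,450,285))):
    sub=im[y0:y1,x0:x1].astype(int); b,g,r=sub[...,0],sub[...,1],sub[...,2]
    m=((b-g>4)).astype(np.uint8)*255
    m=cv2.morphologyEx(cv2.medianBlur(m,3),cv2.MORPH_CLOSE,np.ones((5,5)))
    c=max(cv2.findContours(m,0,2)[0],key=cv2.contourArea); h=cv2.convexHull(c)
    q=cv2.approxPolyDP(h,6,True)[:,0]+[x0,y0]
    print(n,cv2.contourArea(c),q.tolist())
    for p in q: print(ray(n,p,.01))
# sockets heads in top
hs=cv2.cvtColor(t,cv2.COLOR_BGR2HSV)
for z,nm,u,v in((.077,'r',378,184.6),(.077,'q',401.3,184.1),(.077,'p',425.9,178)):
    print(nm,ray("top",(u,v),z))
    su=t[int(v)-8:int(v)+9,int(u)-8:int(u)+9]; g=cv2.cvtColor(su,cv2.COLOR_BGR2GRAY)
    print(np.array2string(g))
k=lambda im,u,v,w:cv2.resize(im[v-w:v+w,u-w:u+w],(260,260),interpolation=cv2.INTER_CUBIC)
A=np.hstack([k(t,326,182,13),k(t,287,173,13),k(t,262,173,13)])
B=np.hstack([k(s,322,230,20),k(s,375,230,20),k(s,407,222,20)])
cv2.imwrite("pics/c2.png",np.vstack([A,B]))
E
```

```text
top 0.0 [[269, 205]]
[0.4889 0.2259 0.01  ]Traceback (most recent call last):
  File "<stdin>", line 8, in <module>
ValueError: max() iterable argument is empty
```

```bash
python3 - <<'E'
from h import *
t=cv2.imread("pics/top0.png");s=cv2.imread("pics/scene0.png")
print(t[210,250:330:20],t[220,250:330:20],s[255,330],s[250,345],s[275,330],s[225,300],s[195,350])
k=lambda im,u,v,w:cv2.resize(im[v-w:v+w,u-w:u+w],(260,260),interpolation=cv2.INTER_CUBIC)
A=np.hstack([k(t,326,182,13),k(t,287,173,13),k(t,262,173,13)])
B=np.hstack([k(s,322,230,20),k(s,375,230,20),k(s,407,222,20)])
cv2.imwrite("pics/c2.png",np.vstack([A,B]))
g=t.astype(int)
print("r-b row 205 u236..256",(g[200:208,236:256].mean(0)).round().astype(int).tolist())
E
```

```text
[[117 114 122]
 [129 127 137]
 [130 127 139]
 [136 134 145]] [[ 91 102 105]
 [116 127 130]
 [120 132 138]
 [116 128 134]] [135 137 145] [132 135 143] [133 153 155] [138 142 151] [138 157 161]
r-b row 205 u236..256 [[115, 126, 131], [114, 126, 131], [114, 126, 131], [113, 124, 129], [113, 124, 129], [114, 125, 130], [113, 124, 130], [114, 125, 129], [114, 125, 129], [111, 123, 128], [114, 122, 129], [130, 127, 138], [131, 128, 140], [130, 128, 140], [130, 127, 138], [131, 129, 139], [130, 128, 140], [130, 127, 139], [130, 128, 139], [130, 128, 138]]
```

View pics/c2.png

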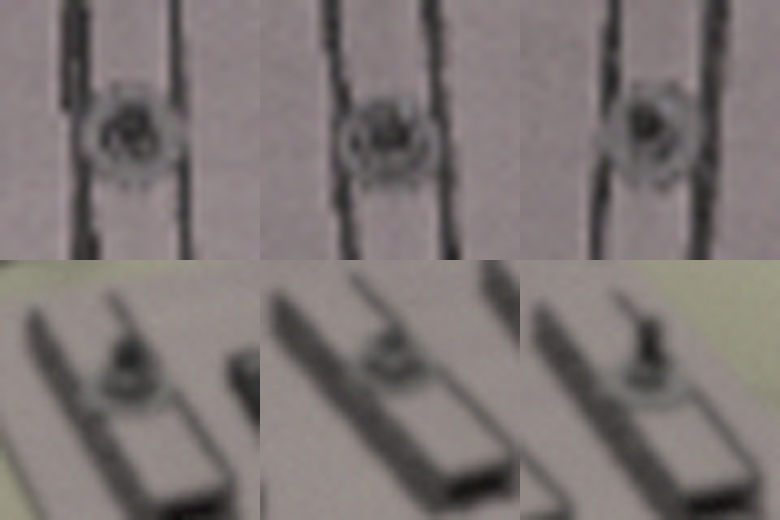

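```bash
cat > plate.py <<'E'
from h import *
def edges(im):
    d=cv2.GaussianBlur(im.astype(np.float32)[...,1]-im.astype(np.float32)[...,0],(0,0),1.0)
    def cross(p):  # p Nx2 samples along a path from outside in
        v=cv2.remap(d,p[:,0].astype(np.float32),p[:,1].astype(np.float32),cv2.INTER_LINEAR).ravel()
        i=np.where((v[:-1]>4.5)&(v[1:]<=4.5))[0]
        if len(i)==0:return None
        i=i[0];f=(v[i]-4.5)/(v[i]-v[i+1]);return p[i]+f*(p[i+1]-p[i])
    q=np.array([[247,151],[340,150],[340,216],[246,216]],float);c=q.mean(0);L=[]
    for i in range(4):
        a,b=q[i],q[(i+1)%4];n=np.array([b[1]-a[1],a[0]-b[0]]);n/=np.linalg.norm(n)
        if n@(c-a)<0:n=-n
        P=[]
        for s in np.linspace(.08,.92,60):
            r=cross((a+s*(b-a))+np.arange(-5,6,.25)[:,None]*n)
            if r is not None:P.append(r)
        P=np.array(P);W=np.array([ray("top",p,.01)[:2] for p in P])
        l=cv2.fitLine(W.astype(np.float32),cv2.DIST_HUBER,0,.0005,.0005).ravel();L.append((l[:2],l[2:]))
        print(i,len(P),"dir",np.degrees(np.arctan2(l[1],l[0])).round(2),"pt",l[2:])
    X=[]
    for i in range(4):
        (d1,p1),(d2,p2)=L[i],L[(i+1)%4];s=np.linalg.solve(np.c_[d1,-d2],p2-p1);X.append(p1+s[0]*d1)
    return np.array(X)
X=edges(cv2.imread("pics/top0.png"));print(X,[np.linalg.norm(X[i]-X[(i+1)%4]).round(4) for i in range(4)])
M=np.array([[.095,-.075],[-.14,-.075],[-.14,.25],[.095,.25]])
r=X-X.mean(0);m=M-M.mean(0);a=np.arctan2((m[:,0]*r[:,1]-m[:,1]*r[:,0]).sum(),(m*r).sum())
Rm=np.array([[np.cos(a),-np.sin(a)],[np.sin(a),np.cos(a)]]);home=X.mean(0)-Rm@M.mean(0)
print("yaw",np.degrees(a),"home",home,"resid",X-(home+M@Rm.T))
E
python3 plate.py;python3 - <<'E'
from h import *
t=cv2.imread("pics/top0.png")
for nm,u,v in(('r',378,184),('q',401,184),('p',426,178)):
    g=t[v-7:v+8,u-7:u+8].max(2).astype(np.float32)
    G=cv2.resize(t[v-9:v+10,u-9:u+10].max(2),None,fx=8,fy=8,interpolation=cv2.INTER_CUBIC)
    m=(G>95).astype(np.uint8);c=max(cv2.findContours(m,0,1)[0],key=cv2.contourArea)
    rc=cv2.minAreaRect(c);p=(np.array(rc[0])+.5)/8-.5+[u-9,v-9]
    box=(cv2.boxPoints(rc)+.5)/8-.5+[u-9,v-9];W=np.array([ray("top",b,.077)[:2] for b in box]);e=W[1]-W[0]
    print(nm,p,np.array(rc[1])/8,ray("top",p,.077),"yaw",np.degrees(np.arctan2(e[1],e[0]))%90, "sides",np.linalg.norm(W[1]-W[0]),np.linalg.norm(W[2]-W[1]),G.max())
# rail washer centre & lines
for nm,u,v in(('work',327,182),):
    print(ray("top",(326+ (130-130)/10.,182+(135-130)/10.),.032))
# rail corners guess from crop c1: bottom-left(315,245), bottom-right(360,245), top-left (310,92) top-right(352,92)
for x,y in((315,245),(360,245),(310,92),(352,92)): print(ray("top",(240+x/3.9,140+y/3.9),.03))
E
```

```text
0 60 dir 89.05 pt [0.6881 0.14  ]
1 60 dir -0.69 pt [ 0.5627 -0.0213]
2 60 dir 89.27 pt [0.4515 0.1422]
3 60 dir -0.94 pt [0.5623 0.3045]
[[ 0.6854 -0.0228]
 [ 0.4494 -0.0199]
 [ 0.4536  0.3063]
 [ 0.6908  0.3024]] [np.float32(0.2361), np.float32(0.3262), np.float32(0.2373), np.float32(0.3252)]
yaw -0.8320261455953851 home [0.591  0.0537] resid [[ 0.0005 -0.0001]
 [-0.0006 -0.0006]
 [-0.0011  0.0006]
 [ 0.0012  0.0001]]
r [377.5875 184.2375] [6.261  6.1492] [ 0.5421 -0.1472  0.077 ] yaw 25.58594741926261 sides 0.020934579958590816 0.02115967645236456 139
q [400.625  183.9375] [6.25  5.875] [ 0.5415 -0.2245  0.077 ] yaw 88.81063939064505 sides 0.019726647279630864 0.021392242562688967 143
p [425.432  177.3235] [6.3634 5.8748] [ 0.5624 -0.309   0.077 ] yaw 31.353917967147716 sides 0.020282517231631096 0.02134644720591349 132
[0.5606 0.025  0.032 ]
[0.4899 0.0447 0.03  ]
[0.4891 0.0048 0.03  ]
[0.6291 0.0462 0.03  ]
[0.6283 0.0085 0.03  ]
```

Choice: work rail is the one at top px (326,183), y below the side stop. Look-alikes are the spare rails at (287,173) and (262,173), the green at (206,143), and the yellows at (401,110) and (430,285). Its nut and stud are in between the two spares, so socket q at px (401,184) should fit. First I move to the pushing start.

{"op": "apply_moves", "data": {
  "increments": [
    [[0,0,0],[0,0,0.76],-1],
    [[0,0,0],[0,0,0.76],-1],
    [[0,0,0],[0,0,0.76],-1],
    [[0.69,-1,0],[0,0,0],-1],
    [[0.69,-1,0],[0,0,0],-1],
    [[0.69,-1,0],[0,0,0],-1],
    [[0.69,-1,0],[0,0,0],-1],
    [[0.69,-1,0],[0,0,0],-1],
    [[0.69,-1,0],[0,0,0],-1],
    [[0.69,-1,0],[0,0,0],-1]
  ],
  "grip_force": 40
}}

```text
time: 1.1
tcp_pos: [0.2648, -0.4889, 0.231]
ee_rot: [-3.141, 0.025, 0.001]
contact_force: [0.5, 0.1, 0.7]
width: -0.0001
```

{"op": "apply_moves", "data": {
  "increments": [
    [[0.69,-1,0],[0,0,0],-1],
    [[0.69,-1,0],[0,0,0],-1],
    [[0.69,-1,0],[0,0,0],-1],
    [[0.69,-1,0],[0,0,0],-1],
    [[0.69,-1,0],[0,0,0],-1],
    [[0.69,-1,0],[0,0,0],-1],
    [[0.69,-1,0],[0,0,0],-1],
    [[0.69,-1,0],[0,0,0],-1],
    [[0.69,-1,0],[0,0,0],-1],
    [[0.69,-1,0],[0,0,0],-1]
  ]
}}

```text
time: 2.1
tcp_pos: [0.4058, -0.2913, 0.231]
ee_rot: [-3.141, 0.025, 0.001]
contact_force: [0.6, -0.4, 0.2]
width: 0.0
```

{"op": "apply_moves", "data": {
  "increments": [
    [[0.69,-1,0],[0,0,0],-1],
    [[0.69,-1,0],[0,0,0],-1],
    [[0.69,-1,0],[0,0,0],-1],
    [[0.69,-1,0],[0,0,0],-1],
    [[0.69,-1,0],[0,0,0],-1],
    [[0.69,-1,0],[0,0,0],-1],
    [[0.69,-1,0],[0,0,0],-1],
    [[0.69,-1,0],[0,0,0],-1],
    [[0.69,-1,0],[0,0,0],-1],
    [[0.69,-1,0],[0,0,0],-1]
  ]
}}

```text
time: 3.1
tcp_pos: [0.547, -0.0936, 0.2309]
ee_rot: [-3.141, 0.025, 0.001]
contact_force: [0.6, 0.2, -0.2]
width: -0.0
```

```bash
python3 -c "
from h import *
st()"
```

```text
3.1 tcp [ 0.547  -0.0936  0.2309] yawx -0.91 zax [-0.0008  0.0001 -1.    ] F [ 0.6  0.2 -0.2] w -0.0
```

{"op": "apply_moves", "data": {
  "increments": [
    [[0.35,-0.85,1],[0,0,0],-1],
    [[0.35,-0.85,1],[0,0,0],-1],
    [[0.35,-0.85,1],[0,0,0],-1],
    [[0.35,-0.85,1],[0,0,0],-1],
    [[0,0,1],[0,0,0],-1],
    [[0,0,1],[0,0,0],-1],
    [[0,0,1],[0,0,0],-1],
    [[0,0,1],[0,0,0],-1],
    [[0,0,1],[0,0,0],-1],
    [[0,0,1],[0,0,0],-1]
  ]
}}

```text
time: 4.1
tcp_pos: [0.5755, -0.0269, 0.0302]
ee_rot: [3.141, -0.025, -0.001]
contact_force: [0.2, 0.5, 0.5]
width: -0.0002
```

{"op": "apply_moves", "data": {
  "increments": [
    [[0,0,0.4],[0,0,0],-1],
    [[0,0,0.25],[0,0,0],-1],
    [[0,-0.4,0],[0,0,0],-1],
    [[0,-0.3,0],[0,0,0],-1],
    [[0,-0.3,0],[0,0,0],-1],
    [[0,-0.3,0],[0,0,0],-1]
  ]
}}

```text
time: 4.7
tcp_pos: [0.5769, -0.0007, 0.0191]
ee_rot: [3.141, -0.024, 0.002]
contact_force: [-0.6, -3.1, 2.0]
width: -0.0001
```

{"op": "apply_moves", "data": {
  "increments": [
    [[0,-0.3,0],[0,0,0],-1],
    [[0,-0.2,0],[0,0,0],-1],
    [[0,0,0],[0,0,0],-1]
  ]
}}

```text
time: 5.0
tcp_pos: [0.577, 0.0095, 0.0187]
ee_rot: [3.141, -0.024, 0.002]
contact_force: [0.6, -1.1, 2.6]
width: -0.0002
```

{"op": "apply_moves", "data": {
  "increments": [
    [[0,-0.2,0],[0,0,0],-1],
    [[0,-0.15,0],[0,0,0],-1],
    [[0,-0.1,0],[0,0,0],-1],
    [[0,0,0],[0,0,0],-1]
  ]
}}

```text
time: 5.4
tcp_pos: [0.5761, 0.0158, 0.0185]
ee_rot: [3.139, -0.027, -0.002]
contact_force: [-2.4, -7.2, 8.5]
width: 0.0001
```

{"op": "apply_moves", "data": {
  "increments": [
    [[0,-0.1,0],[0,0,0],-1],
    [[0,-0.05,0],[0,0,0],-1],
    [[0,0,0],[0,0,0],-1]
  ]
}}

```text
time: 5.7
tcp_pos: [0.5751, 0.0205, 0.0177]
ee_rot: [3.14, -0.025, -0.005]
contact_force: [-2.7, -4.3, 2.4]
width: -0.0001
```

{"op": "apply_moves", "data": {
  "increments": [
    [[0,-0.1,0],[0,0,0],-1],
    [[0,-0.05,0],[0,0,0],-1],
    [[0,0,0],[0,0,0],-1]
  ]
}}

```text
time: 6.0
tcp_pos: [0.575, 0.0212, 0.0177]
ee_rot: [3.138, -0.027, -0.006]
contact_force: [-3.3, -8.9, 3.9]
width: 0.0002
```

```bash
python3 - <<'E'
from h import *
st()
a=cams.read_camera("top");b=cams.read_camera("scene");cv2.imwrite("pics/t1.png",a);cv2.imwrite("pics/s1.png",b)
A=cv2.resize(a[145:225,275:345],(420,480),interpolation=cv2.INTER_CUBIC);B=cv2.resize(b[190:270,285:345],(360,480),interpolation=cv2.INTER_CUBIC)
cv2.imwrite("pics/c3.png",np.hstack([A,B]))
E
```

```text
6.0 tcp [0.575  0.0212 0.0177] yawx -1.0 zax [-0.0036 -0.0035 -1.    ] F [-3.3 -8.9  3.9] w 0.0002
```

View pics/c3.png

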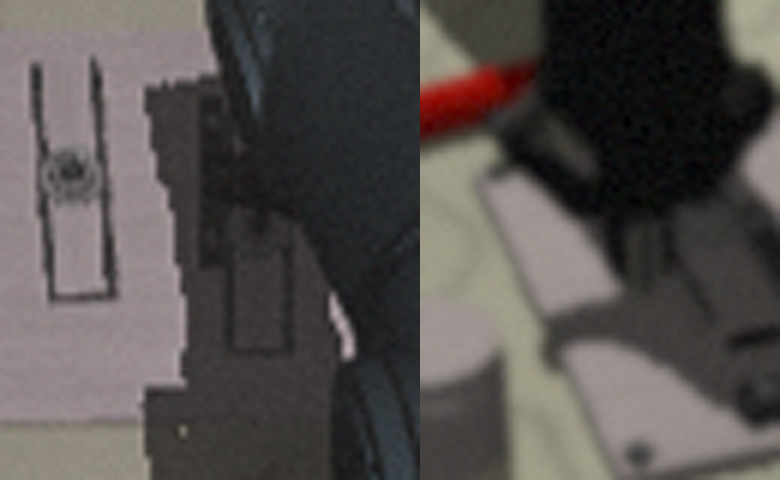

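{"op": "apply_moves", "data": {
  "increments": [
    [[0,1,0],[0,0,0],-1],
    [[-1,0,0],[0,0,0],-1],
    [[-1,0,0],[0,0,0],-1],
    [[-1,0,0],[0,0,0],-1],
    [[-1,0,0],[0,0,0],-1],
    [[-1,0,0],[0,0,0],-1],
    [[-1,0,0],[0,0,0],-1],
    [[0,-0.9,0],[0,0,0],-1],
    [[0,-0.9,0],[0,0,0],-1],
    [[0,-0.65,0],[0,0,0],-1]
  ]
}}

```text
time: 7.1
tcp_pos: [0.4566, 0.0575, 0.0181]
ee_rot: [-3.14, 0.022, 0.001]
contact_force: [-0.5, -0.2, 0.2]
width: -0.0
```

{"op": "apply_moves", "data": {
  "increments": [
    [[0.4,0,0],[0,0,0],-1],
    [[0.4,0,0],[0,0,0],-1],
    [[0.25,0,0],[0,0,0],-1],
    [[0.25,0,0],[0,0,0],-1],
    [[0.25,0,0],[0,0,0],-1],
    [[0.25,0,0],[0,0,0],-1],
    [[0.25,0,0],[0,0,0],-1],
    [[0.25,0,0],[0,0,0],-1],
    [[0.2,0,0],[0,0,0],-1],
    [[0,0,0],[0,0,0],-1]
  ]
}}

```text
time: 8.1
tcp_pos: [0.5081, 0.0543, 0.0184]
ee_rot: [-3.141, 0.025, -0.002]
contact_force: [0.7, 0.7, 0.2]
width: 0.0001
```

{"op": "apply_moves", "data": {
  "increments": [
    [[0.1,0,0],[0,0,0],-1],
    [[0.1,0,0],[0,0,0],-1],
    [[0.1,0,0],[0,0,0],-1],
    [[0,0,0],[0,0,0],-1]
  ]
}}

```text
time: 8.5
tcp_pos: [0.5107, 0.0541, 0.0179]
ee_rot: [3.141, -0.024, -0.008]
contact_force: [-6.7, 0.0, 6.3]
width: -0.0001
```

{"op": "apply_moves", "data": {
  "increments": [
    [[0.1,0,0],[0,0,0],-1],
    [[0.1,0,0],[0,0,0],-1],
    [[0,0,0],[0,0,0],-1]
  ]
}}

```text
time: 8.8
tcp_pos: [0.5107, 0.054, 0.0173]
ee_rot: [3.14, -0.023, -0.019]
contact_force: [-16.5, 0.2, 11.0]
width: -0.0
```

{"op": "apply_moves", "data": {
  "increments": [
    [[-1,0,0],[0,0,0],-1],
    [[0,1,0],[0,0,0],-1],
    [[0,1,0],[0,0,0],-1],
    [[0,0.7,0],[0,0,0],-1],
    [[0.97,0,0],[0,0,0],-1],
    [[0.97,0,0],[0,0,0],-1],
    [[0.97,0,0],[0,0,0],-1],
    [[0.97,0,0],[0,0,0],-1],
    [[0.97,0,0],[0,0,0],-1],
    [[0,-0.4,0],[0,0,0],-1]
  ]
}}

```text
time: 9.8
tcp_pos: [0.5969, 0.0056, 0.0188]
ee_rot: [3.141, -0.029, 0.007]
contact_force: [-0.1, -0.4, -0.6]
width: -0.0002
```

{"op": "apply_moves", "data": {
  "increments": [
    [[0,-0.25,0],[0,0,0],-1],
    [[0,-0.25,0],[0,0,0],-1],
    [[0,-0.15,0],[0,0,0],-1],
    [[0,-0.1,0],[0,0,0],-1],
    [[0,0,0],[0,0,0],-1]
  ]
}}

```text
time: 10.3
tcp_pos: [0.5929, 0.0207, 0.0182]
ee_rot: [3.14, -0.026, -0.002]
contact_force: [-1.5, -3.5, 0.6]
width: -0.0003
```

{"op": "apply_moves", "data": {
  "increments": [
    [[0,-0.1,0],[0,0,0],-1],
    [[0,-0.1,0],[0,0,0],-1],
    [[0,0,0],[0,0,0],-1]
  ]
}}

```text
time: 10.6
tcp_pos: [0.5929, 0.021, 0.0182]
ee_rot: [3.136, -0.03, -0.003]
contact_force: [-2.2, -10.9, 2.8]
width: 0.0002
```

{"op": "apply_moves", "data": {
  "increments": [
    [[0,1,0],[0,0,0],-1],
    [[0,0.6,-1],[0,0,0],-0.5],
    [[0,0.5,-1],[0,0,0],0],
    [[0,1,-1],[0,0,0],0.5],
    [[0,1,-1],[0,0,0],0.5],
    [[0,1,-1],[0,0,0],0.5],
    [[0,1,-1],[0,0,0],0.5]
  ]
}}

```text
time: 11.3
tcp_pos: [0.5919, -0.0962, 0.1393]
ee_rot: [-3.141, 0.024, -0.001]
contact_force: [1.1, -0.5, -0.7]
width: 0.0638
```

```bash
python3 - <<'E'
from h import *
st()
print("q head", ray("top",(400.625,183.9375),.077))
E
```

```text
11.3 tcp [ 0.5919 -0.0962  0.1393] yawx -0.88 zax [ 0.0008  0.001  -1.    ] F [ 1.1 -0.5 -0.7] w 0.0638
q head [ 0.5415 -0.2245  0.077 ]
```

{"op": "apply_moves", "data": {
  "increments": [
    [[-0.346,0.922,0],[0,0,0],0.5],
    [[-0.346,0.922,0],[0,0,0],0.5],
    [[-0.346,0.922,0],[0,0,0],0.5],
    [[-0.346,0.922,0],[0,0,0],0.5],
    [[-0.346,0.922,0],[0,0,0],0.5],
    [[-0.346,0.922,0],[0,0,0],0.5],
    [[-0.346,0.922,0],[0,0,0],0.5],
    [[0,0,0],[0,0,0],0.5],
    [[0,0,1],[0,0,0],0.5],
    [[0,0,1],[0,0,0],0.5]
  ]
}}

```text
time: 12.3
tcp_pos: [0.5427, -0.2232, 0.0985]
ee_rot: [-3.141, 0.024, -0.004]
contact_force: [0.1, -0.8, -0.1]
width: 0.064
```

```bash
python3 - <<'E'
from h import *
st()
E
```

```text
12.3 tcp [ 0.5427 -0.2232  0.0985] yawx -0.86 zax [ 0.0027  0.0006 -1.    ] F [ 0.1 -0.8 -0.1] w 0.064
```

{"op": "apply_moves", "data": {
  "increments": [
    [[-0.05,0.06,1],[0,0,0],0.5],
    [[0,0,1],[0,0,0],0.5],
    [[0,0,0.4],[0,0,0],0.5],
    [[0,0,0],[0,0,0],0],
    [[0,0,0],[0,0,0],-0.4],
    [[0,0,0],[0,0,0],-0.7],
    [[0,0,0],[0,0,0],-0.7],
    [[0,0,0],[0,0,0],-0.7]
  ],
  "grip_force": 25
}}

```text
time: 13.1
tcp_pos: [0.5411, -0.2257, 0.0513]
ee_rot: [3.141, -0.025, 0.003]
contact_force: [-0.1, 1.0, 6.2]
width: 0.0212
```

```bash
python3 - <<'E'
from h import *
st()
E
```

```text
13.1 tcp [ 0.5411 -0.2257  0.0513] yawx -0.9 zax [ 0.0018 -0.0004 -1.    ] F [-0.1  1.   6.2] w 0.0212
```

{"op": "apply_moves", "data": {
  "increments": [
    [[0,0,-0.15],[0,0,0],0.2],
    [[0,0,0],[0,0,0],0.2],
    [[0,0,0],[0,0,-0.935],0.2],
    [[0,0,0],[0,0,-0.935],0.2],
    [[0,0,0],[0,0,-0.935],0.2],
    [[0,0,0],[0,0,-0.935],0.2],
    [[0,0,0],[0,0,-0.935],0.2],
    [[0,0,0],[0,0,-0.935],0.2],
    [[0,0,0],[0,0,-0.935],0.2],
    [[0,0,0],[0,0,-0.935],0.2]
  ]
}}

```text
time: 14.1
tcp_pos: [0.54, -0.2259, 0.0532]
ee_rot: [-2.838, -1.347, 0.001]
contact_force: [-0.7, -0.1, -0.6]
width: 0.0512
```

{"op": "apply_moves", "data": {
  "increments": [
    [[0,0,0],[0,0,-0.935],0.2],
    [[0,0,0],[0,0,-0.935],0.2],
    [[0,0,0],[0,0,-0.935],0.2],
    [[0,0,0],[0,0,-0.935],0.2],
    [[0,0,0],[0,0,-0.935],0.2],
    [[0,0,0],[0,0,-0.935],0.2],
    [[0,0,0],[0,0,0],0.2]
  ]
}}

```text
time: 14.8
tcp_pos: [0.5399, -0.226, 0.053]
ee_rot: [-2.238, -2.204, 0.0]
contact_force: [-0.2, -0.3, 0.5]
width: 0.0515
```

```bash
python3 - <<'E'
from h import *
st()
E
```

```text
14.8 tcp [ 0.5399 -0.226   0.053 ] yawx 89.12 zax [-0.0004  0.0003 -1.    ] F [-0.2 -0.3  0.5] w 0.0515
```

{"op": "apply_moves", "data": {
  "increments": [
    [[0,0,0],[0,0,0],-0.2],
    [[0,0,0],[0,0,0],-0.7],
    [[0,0,0],[0,0,0],-0.9],
    [[0,0,0],[0,0,0],-1],
    [[0,0,0],[0,0,0],-1]
  ],
  "grip_force": 60
}}

```text
time: 15.3
tcp_pos: [0.5404, -0.2257, 0.0534]
ee_rot: [2.239, 2.203, -0.0]
contact_force: [0.6, -0.2, 0.3]
width: 0.021
```

{"op": "apply_moves", "data": {
  "increments": [
    [[0,0,-0.5],[0,0,0],-1],
    [[0,0,-1],[0,0,0],-1],
    [[0,0,-1],[0,0,0],-1],
    [[0,0,-1],[0,0,0],-1],
    [[0,0,-1],[0,0,0],-1],
    [[0,0,0],[0,0,0],-1]
  ]
}}

```text
time: 15.9
tcp_pos: [0.5419, -0.226, 0.1461]
ee_rot: [2.236, 2.201, 0.003]
contact_force: [0.8, 0.1, -2.4]
width: 0.0208
```

```bash
python3 - <<'E'
from h import *
st()
E
```

```text
15.9 tcp [ 0.5419 -0.226   0.1461] yawx 89.09 zax [ 0.0042 -0.0016 -1.    ] F [ 0.8  0.1 -2.4] w 0.0208
```

{"op": "apply_moves", "data": {
  "increments": [
    [[0.9,0.161,0],[0,0,0],-1],
    [[1,0.161,0],[0,0,0],-1],
    [[1,0.161,0],[0,0,0],-1],
    [[1,0.161,0],[0,0,0],-1],
    [[1,0.161,0],[0,0,0],-1],
    [[1,0.161,0],[0,0,0],-1],
    [[1,0.161,0],[0,0,0],-1],
    [[1,0.161,0],[0,0,0],-1],
    [[1,0.161,0],[0,0,0],-1],
    [[1,0.161,0],[0,0,0],-1]
  ]
}}

```text
time: 16.9
tcp_pos: [0.5748, -0.0275, 0.1422]
ee_rot: [-2.238, -2.203, 0.002]
contact_force: [0.5, -0.8, -2.2]
width: 0.0205
```

{"op": "apply_moves", "data": {
  "increments": [
    [[1,0.161,0],[0,0,0],-1],
    [[1,0.161,0],[0,0,0],-1],
    [[1,0.161,0],[0,0,0],-1],
    [[1,0.161,0],[0,0,0],-1],
    [[0,0,0],[0,0,0],-1],
    [[0,0,0],[0,0,0],-1]
  ]
}}

```text
time: 17.5
tcp_pos: [0.589, 0.0515, 0.1424]
ee_rot: [-2.237, -2.204, 0.002]
contact_force: [0.3, -0.4, -2.4]
width: 0.0205
```

```bash
python3 - <<'E'
from h import *
st()
a=cams.read_camera("top");b=cams.read_camera("scene");cv2.imwrite("pics/t2.png",a);cv2.imwrite("pics/s2.png",b)
A=cv2.resize(a[145:225,275:345],(420,480),interpolation=cv2.INTER_CUBIC);B=cv2.resize(b[185:265,285:345],(360,480),interpolation=cv2.INTER_CUBIC)
cv2.imwrite("pics/c4.png",np.hstack([A,B]))
st()
E
```

```text
17.5 tcp [0.589  0.0515 0.1424] yawx 89.15 zax [-0.0016 -0.0005 -1.    ] F [ 0.3 -0.4 -2.4] w 0.0205
17.6 tcp [0.5893 0.05   0.1426] yawx 89.02 zax [-0.0012 -0.0012 -1.    ] F [ 0.5 -0.3 -2.2] w 0.0209
```

View pics/c4.png

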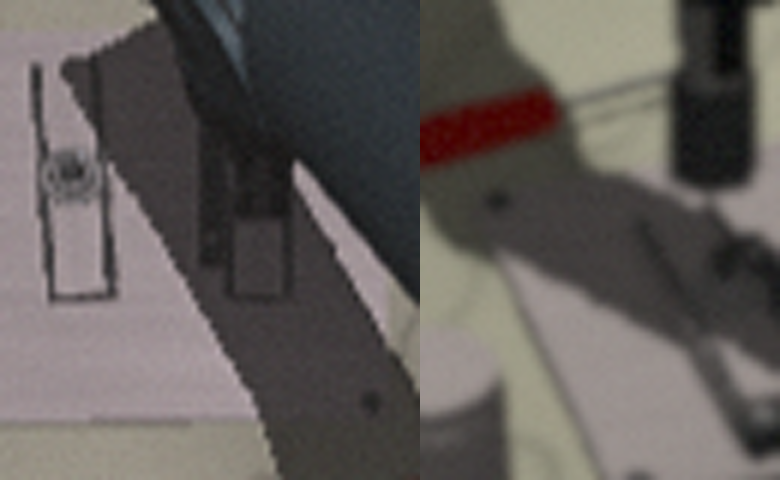

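```bash
python3 - <<'E'
from h import *
for u,v in((228,296),(292,296)): print(ray("top",(275+u/6-.4,145+v/6-.4),.03))
for i in range(3): st(); cams.read_camera("top")
E
```

```text
[0.5216 0.0723 0.03  ]
[0.5208 0.0353 0.03  ]
17.6 tcp [0.5893 0.05   0.1426] yawx 89.02 zax [-0.0012 -0.0012 -1.    ] F [ 0.5 -0.3 -2.2] w 0.0209
17.65 tcp [0.5894 0.05   0.1427] yawx 89.0 zax [-0.001  -0.0011 -1.    ] F [ 0.   0.2 -3.3] w 0.0209
17.7 tcp [0.5895 0.0502 0.1429] yawx 89.0 zax [-0.0007 -0.0008 -1.    ] F [-0.5 -1.3 -2.3] w 0.0209
```

{"op": "apply_moves", "data": {
  "increments": [
    [[0.14,0.075,0.5],[0,0,0],-1],
    [[0,0,0.8],[0,0,0],-1],
    [[0,0,0.7],[0,0,0],-1],
    [[0,0,0],[0,0,0],-1],
    [[0,0,0],[0,0,0],-1],
    [[0,0,0],[0,0,0],-1]
  ]
}}

```text
time: 18.35
tcp_pos: [0.5916, 0.0546, 0.1036]
ee_rot: [2.239, 2.204, 0.001]
contact_force: [0.6, 0.5, -2.3]
width: 0.021
```

```bash
python3 - <<'E'
from h import *
for i in range(3): st(); cams.read_camera("top")
E
```

```text
18.35 tcp [0.5916 0.0546 0.1036] yawx 89.1 zax [ 0.0006  0.0002 -1.    ] F [ 0.6  0.5 -2.3] w 0.021
18.4 tcp [0.5917 0.0546 0.1038] yawx 89.1 zax [ 0.001   0.0002 -1.    ] F [ 0.6  0.  -2.1] w 0.0206
18.45 tcp [0.5918 0.0545 0.1039] yawx 89.09 zax [ 0.0011  0.0001 -1.    ] F [-0.5  0.5 -2.2] w 0.021
```

{"op": "apply_moves", "data": {
  "increments": [
    [[-0.03,-0.03,0.2],[0,0,0],-1],
    [[0,0,0.15],[0,0,0],-1],
    [[0,0,0.15],[0,0,0],-1],
    [[0,0,0.1],[0,0,0],-1],
    [[0,0,0],[0,0,0],-1]
  ]
}}

```text
time: 19.0
tcp_pos: [0.5904, 0.0538, 0.0908]
ee_rot: [-2.238, -2.204, 0.001]
contact_force: [-0.0, 0.2, -1.9]
width: 0.0211
```

```bash
python3 - <<'E'
from h import *
st()
E
```

```text
19.0 tcp [0.5904 0.0538 0.0908] yawx 89.1 zax [-0.0007 -0.0001 -1.    ] F [-0.   0.2 -1.9] w 0.0211
```

{"op": "apply_moves", "data": {
  "increments": [
    [[0,0,0.1],[0,0,0],-1],
    [[0,0,0.1],[0,0,0],-1],
    [[0,0,0.1],[0,0,0],-1],
    [[0,0,0],[0,0,0],-1]
  ]
}}

```text
time: 19.4
tcp_pos: [0.5904, 0.0537, 0.0849]
ee_rot: [-2.239, -2.204, 0.001]
contact_force: [-0.6, -0.2, -2.4]
width: 0.0208
```

{"op": "apply_moves", "data": {
  "increments": [
    [[0,0,0.1],[0,0,0],-1],
    [[0,0,0.1],[0,0,0],-1],
    [[0,0,0.05],[0,0,0],-1],
    [[0,0,0],[0,0,0],-1],
    [[0,0,0],[0,0,0],-1]
  ]
}}

```text
time: 19.9
tcp_pos: [0.5911, 0.054, 0.0822]
ee_rot: [2.238, 2.203, -0.0]
contact_force: [-4.7, -1.4, 15.6]
width: 0.0207
```

```bash
python3 - <<'E'
from h import *
st()
E
```

```text
19.9 tcp [0.5911 0.054  0.0822] yawx 89.09 zax [ 0.0008 -0.0009 -1.    ] F [-4.7 -1.4 15.6] w 0.0207
```

```bash
python3 - <<'E'
from h import *
a=cams.read_camera("top");b=cams.read_camera("scene")
A=cv2.resize(a[145:225,275:345],(420,480),interpolation=cv2.INTER_CUBIC);B=cv2.resize(b[185:265,285:345],(360,480),interpolation=cv2.INTER_CUBIC)
cv2.imwrite("pics/c5.png",np.hstack([A,B]))
st()
E
```

```text
20.0 tcp [0.5911 0.054  0.0822] yawx 89.09 zax [ 0.0009 -0.0008 -1.    ] F [-5.3 -1.3 15. ] w 0.0208
```

View pics/c5.png

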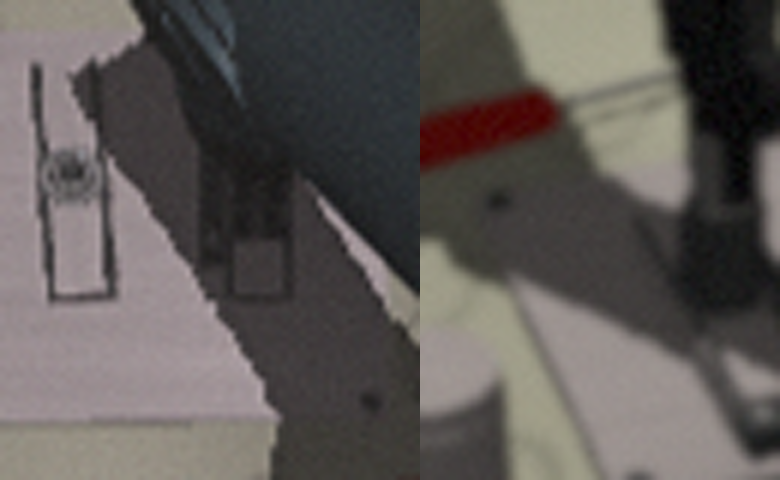

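```bash
python3 -c "
from rig import workorder
print(workorder.hand_in())"
```

```text
the job is handed in; nothing more can be done
None
```

I pushed the loose rail home against both stops, then put socket q (the middle one) on its nut. It came down onto the washer. I handed in at about 20 s, still gripping it.

**Rail:**
- I pushed towards the side stop, then the end stop, then the side stop again until the force built up.
- In the last picture the rail's -x end is in the same place as after the pushes. It measured 0.521 m then, against about 0.522 m expected.
- The socket is pressing the rail lightly towards both stops.

**Choosing the socket:** In the pictures this rail's nut and stud were in between those of the two spare rails, so I tried q first. It fitted, so I never touched p or r, and none needed standing back on the mat.

**Seating:** The tool ended at z = 0.0822 m, against 0.0824 m expected on the washer. It met no resistance until then and finished upright with about 15 N upward force. A wrong socket would have stopped 5 mm or more higher.

**Disagreements:**
- The camera put socket q about 1 mm off from where the gripper found it in each direction. I aimed between the camera and push-test values.
- The arm swayed by up to 2 mm while carrying the socket, but it had settled before the last descent.

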